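# Spin-check the free disc and brake it on its mark

### The arm

A 6-joint arm with a two-finger parallel gripper is mounted at the origin on a cart in front of the work surface, level with it; the furniture and walls round the work are solid. World frame = base frame: x ahead of the robot, y to its left, z up, the work surface at z = 0. Lengths are in m, angles in rad, forces in N, time in s.
With the tool pointing down it reaches from about 0.3 to 0.85 m from the base axis. Payload 4.2 kg.
Tool frame: the origin (TCP) lies midway between the tips of the shut fingers; the grasp point (between the pads) lies 19 mm behind it; z points along the fingers, y is the direction in which the jaws open and shut (so a half turn about z gives the same grasp; the last joint's range is limited). The gripper opens to 91 mm and grips with 3 to 60 N. Pads are 32 mm wide; open, the fingers measure 118 mm over their backs; the gripper's body (76 mm by 178 mm) begins 60 mm behind the grasp point.
Start: joints at [-1.269, 0.32, 1.565, -0, 1.257, -0.02], TCP at [0.182, -0.545, 0.214] pointing down, gripper open.
Joint ranges: [-3.11, 3.11], [-0.84, 2.01], [0.21, 2.61], [-1.34, 4.49], [0.05, 2.63], [-2.56, 2.56]. Speed limits (rad/s): [2.57, 2.57, 3.14, 3.14, 3.14, 3.14].

### API

Orientations are given as a 3x3 rotation matrix whose columns are the frame's x, y, z axes.
In Python, from rig import observe, grab_frame, get_calibration, sign_off gives the robot as it stands.
- The arm moves only by the tool send_rows, never from a script. Its argument "increments" is one flat list of numbers, 5 for each row, row after row: the shift along the world's x, y, z in mm, then the turn about the world's z in rad, then the finger opening in mm, from 0 to 91.2. In form: [tx, ty, tz, twist, hand, tx, ty, tz, twist, hand, ...]. A call has 1 to 12 rows; each row shifts and turns the commanded pose from where the row before left it; what a row does not reach is not made up. A row lasts 1/10 s, in which the tool goes at most 50 mm and 8.59 degrees, less where a joint would pass 70% of its speed; a pose out of reach is approached as far as the arm can. A call is refused whole if a number of a shift passes 50 or a number of a turn 0.15, either way. A call with a gripper value outside its range is refused whole. The fingers move at their own pace and stop on an object; "newtons" is the grip in N (left out, the last holds). Time passes only in rows, so rows that do not move let the fingers close. It gives the time, the measured TCP pose, the force and the opening at its end, in the units of the state.
- observe(): the state, without advancing time (a new reading comes with each control period).
- grab_frame(name): name is "scene" or "top" or "wrist"; returns the picture (384x512x3 uint8, blue, green, red); there is no depth.
- get_calibration(name): a dict with "fx", "fy", "cx", "cy" (pixels), "R" (3x3) and "t" (3): a world point X has camera coordinates R X + t. Camera axes: x right, y down, z forward; pixel columns grow to the right and rows downward; lengths in m; the calibration is good to about 2 mm. A picture is of the moment at which its call begins: read the wrist's pose just before it. get_calibration takes no time and is no camera call; for the wrist camera it gives the pose at the moment of the call.
- sign_off(): hands the job in, once; it reports no verdict.
The state is a dict: "t": time; "joint_pos": joint angles; "joint_vel": joint speeds; "effort": joint torques, N m; "ee_pos": TCP position; "eef_rot": TCP orientation; "contact_force": force on the tool from outside, world axes, zero at the start; "moment": the same for the moment, N m; "grip_width": opening from 0.0 (shut) to 1.0 (fully open).
Only numpy, scipy, OpenCV 4.12 (cv2) and the standard library are available. Lean on these libraries where they do the work, as an engineer would, in place of code of your own. Each camera call takes 0.05 s, during which the arm holds its last target.

### The job

Check that the disc on the spin rig runs freely: flick its upright peg with a fingertip, either way round, so that the disc spins by itself and its long mark line runs past the pointer at least twice with nothing touching it. Then, while it is still turning, brake it with a fingertip pressed on the flat face of the disc (not on the peg) so that it comes to rest first time with the mark in front of the pointer block; letting it stop anywhere else, or touching the peg again after those two passes, spoils the check. Finish with the fingertip still pressing on the disc and holding it there; pinch, lift or disturb nothing.

Things in the scene. Friction and masses are not known exactly. Their poses are not given: they have to be found in the camera images.
- spin_rig: the rig, fixed to the desk: round grey base, radius 94 mm, carrying a free disc on an upright spindle. Origin: on the spindle axis, at desk level; z up. A steel pointer block, 24 mm wide and 40 mm high (level with the disc's top), stands just outside the rim on the origin's -x side and reaches out to 123 mm from the axis
- disc: the aluminium disc, about 1 kg: radius 90 mm, flat top 40 mm above the desk. Origin on the spindle axis at desk level; mark and peg lie on its -x side. Spindle cap in the middle: radius 14 mm, 13 mm above the top. From radius 47 to 90 mm the top is flat and free for braking. Coasting, its speed falls to 1/e in 5 to 8 s (dry friction tiny); a fingertip pressed with a few N stops it almost at once
- peg: the steel finger peg upright on the disc: 14 mm in diameter, 24 mm high (top 64 mm above the desk), 40 mm from the spindle axis, in line with the mark. Turns with the disc. This entry's origin is on the spindle axis at desk level (same frame as the disc); point peg_top is on the peg itself
- peg_top (a point): centre of the peg's top, 64 mm above the desk
- mark (a point): outer end of the mark (a black radial line 38 mm long and 5 mm broad, the only black and long line on the disc), on the rim, 90 mm from the axis, at the disc's top (40 mm above the desk)
- pointer (a point): where the mark should stop: the point of the rim's circle in front of the pointer block, 90 mm from the spindle axis, 40 mm above the desk. Fixed to the rig
- wheel (a joint): turn of the disc about the spindle in rad, growing anticlockwise seen from above, not wrapped (grows by 6.283 a turn, endless both ways); 0 and every whole turn put the mark at the pointer. At the start it lies between 0.7 and 5.58, so turning anticlockwise the mark first passes the pointer at 6.283, turning clockwise at 0
- vee_block: bystander, loose: ground steel vee block 38 x 62 x 42 mm high, left of the rig; origin at the centre of its underside
- ring_gauge: bystander, loose: steel ring gauge, 47 mm diameter, 18 mm high, right of and behind the rig; origin at the centre of its underside
- dial_gauge: bystander, loose: dial indicator lying on its back, 94 x 56 x 22 mm, right of the rig; origin at the middle of its underside
- block_123: bystander, loose: steel block with holes, 45 x 70 x 40 mm high, at the back left of the desk; origin at the centre of its underside

How it is judged:
On the way, in this order (a step that is already met when the one before it is completed fails the run):
1. the disc, untouched, runs with its mark past the pointer a first time (((value of joint wheel above 6.29 rad and velocity of joint wheel above 0.3 rad/s) or (value of joint wheel below -0.01 rad and velocity of joint wheel below -0.3 rad/s)) and contact force between anything else and disc below 0.01 N and contact force between anything else and peg below 0.01 N), for 0.2 s.
2. still running and untouched, it passes the pointer a second time (((value of joint wheel above 12.68 rad and velocity of joint wheel above 0.1 rad/s) or (value of joint wheel below -6.4 rad and velocity of joint wheel below -0.1 rad/s)) and contact force between anything else and disc below 0.01 N and contact force between anything else and peg below 0.01 N), for 0.04 s.
3. the fingertip comes onto the disc while it is still turning (contact force between the fingers and disc above 0.1 N and (velocity of joint wheel above 0.01 rad/s or velocity of joint wheel below -0.01 rad/s)).
At the end, for the whole second after the job is handed in: the disc has stopped on the third or a later arrival of the mark at the pointer, with the mark's outer end within 10 mm of the pointer point, and is held there at rest (under 0.03 rad/s) by the fingers pressing on the disc with 0.3 to 40 N, peg untouched (horizontal distance between mark and pointer below 0.01 m and (value of joint wheel above 12.68 rad or value of joint wheel below -6.4 rad) and velocity of joint wheel between -0.03 and 0.03 rad/s and contact force between the fingers and disc between 0.3 and 40 N and contact force between the fingers and peg below 0.3 N); the arm keeps its last pose, push and grip.
It fails at once if after two passes, the disc is at rest with the mark more than 10 mm from the pointer ((value of joint wheel above 12.68 rad or value of joint wheel below -6.4 rad) and velocity of joint wheel between -0.02 and 0.02 rad/s and horizontal distance between mark and pointer above 0.01 m).
It fails at once if the peg is touched after the two passes ((value of joint wheel above 12.68 rad or value of joint wheel below -6.4 rad) and contact force between the fingers and peg above 0.3 N).
It fails at once if a bystander is moved or lifted by more than 15 mm (distance of any of vee_block, ring_gauge, dial_gauge, block_123 from where it was at the start of the episode above 0.015 m).
It also fails if it takes over 54 s, if anything falls off the work surface, if the arm or the gripper's body presses on something with over 40 N, if the wrist force passes 120 N, or if a joint passes its speed limit or range.

## Working session

There is one attempt and no reset: what is moved stays moved. The work goes in short steps, Python scripts to look and compute and a tool call to move; the robot and the scene stay as the last step left them, time stands still between calls to the robot, and variables do not carry over. Pictures are saved under pics/ and viewed, and the job is handed in when it is done.

Besides the shell and the picture viewer there is one more tool, called after "Emit:" as name(argument=value, ...), one argument or row to a line, values as JSON. send_rows: Moves the arm, as the interface text tells. Its arguments: {"type":"object","properties":{"increments":{"type":"array"},"newtons":{"type":"number"}},"required":["increments"]}

```bash
mkdir -p pics; ls
python3 - <<'E'
from rig import *
import cv2
s=observe();print(s)
for n in("top","scene"):
    cv2.imwrite(f"pics/{n}0.png",grab_frame(n)); print(n,get_calibration(n))
E
```

```text
pics
{'t': 0.0, 'joint_pos': array([-1.26899603e+00,  3.20304153e-01,  1.56566554e+00, -2.82830261e-05,
        1.25741021e+00, -2.00107103e-02]), 'joint_vel': array([ 0.00105346, -0.00118478, -0.00059115,  0.00093969,  0.00127902,
        0.0006818 ]), 'effort': array([ 5.57646381e-04, -4.12462413e+01, -2.31972420e+01,  7.27633014e-02,
        4.55245643e-02, -1.38477239e-04]), 'ee_pos': array([ 0.18169998, -0.54500374,  0.21311849]), 'eef_rot': array([[ 9.48661417e-01,  3.16292912e-01, -5.56930007e-04],
       [ 3.16293402e-01, -9.48659896e-01,  1.69847108e-03],
       [ 8.87720015e-06, -1.78742726e-03, -9.99998403e-01]]), 'contact_force': array([ 0.24292808, -0.05314999, -0.87483604]), 'moment': array([ 0.02164671, -0.06429656,  0.03545759]), 'grip_width': 1.0002209576959953}
top {'fx': 399.22071134202764, 'fy': 399.22071134202764, 'cx': 253.22776092678765, 'cy': 201.57378547059014, 'R': array([[-0.00344408, -0.99990002,  0.01371422],
       [-0.98612653,  0.00111997, -0.16599158],
       [ 0.16595962, -0.01409564, -0.9860318 ]]), 't': array([-0.19186819,  0.5624872 ,  0.81985399])}
scene {'fx': 357.3233584088838, 'fy': 357.3233584088838, 'cx': 250.89580496216658, 'cy': 191.94172159852545, 'R': array([[-0.55711414, -0.83039236,  0.00850704],
       [-0.62608067,  0.41326637, -0.66123664],
       [ 0.54557018, -0.37371038, -0.75012914]]), 't': array([0.18103561, 0.47063286, 0.54422026])}
```

View pics/top0.png

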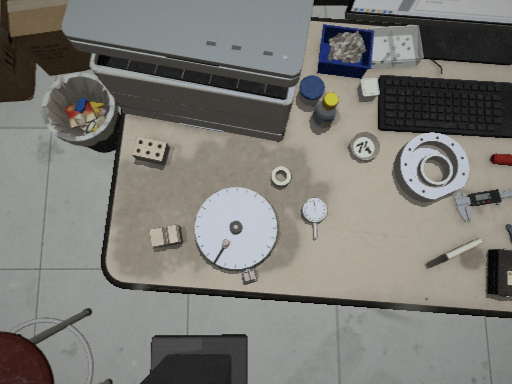

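View pics/scene0.png

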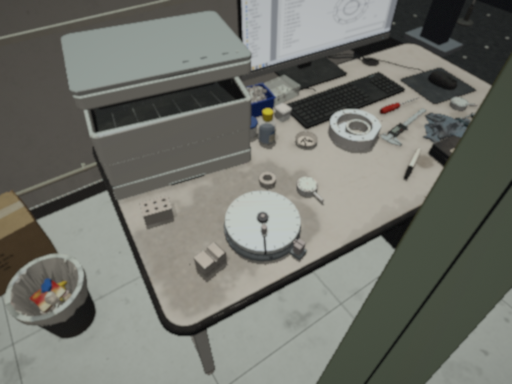

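The top view shows the disc centred near (236,228), the mark's end near (215,263), the peg near (226,243) and the pointer block near (249,275). Next I'll measure these.

```bash
cat > h.py <<'E'
import numpy as np,cv2
from rig import *
def ray(c,u,v,z):
    R=np.array(c["R"]);t=np.array(c["t"]);o=-R.T@t
    d=R.T@np.array([(u-c["cx"])/c["fx"],(v-c["cy"])/c["fy"],1]);return o+d*(z-o[2])/d[2]
def proj(c,X):
    p=np.array(c["R"])@np.array(X)+np.array(c["t"]);return np.array([c["fx"]*p[0]/p[2]+c["cx"],c["fy"]*p[1]/p[2]+c["cy"]])
E
python3 - <<'E'
from h import *
im=cv2.imread("pics/top0.png");c=get_calibration("top")
cv2.imwrite("pics/topcrop.png",cv2.resize(im[180:292,170:290],None,fx=5,fy=5,interpolation=cv2.INTER_CUBIC)[:600])
hsv=cv2.cvtColor(im,cv2.COLOR_BGR2HSV)
m=((hsv[...,1]<40)&(hsv[...,2]>170)).astype(np.uint8)
m=cv2.morphologyEx(m,cv2.MORPH_CLOSE,np.ones((9,9)))
cs,_=cv2.findContours(m,0,1)
for k in cs:
    if 3000<cv2.contourArea(k)<9000:
        e=cv2.fitEllipse(k);print(cv2.contourArea(k),e)
        P=np.array([ray(c,u,v,.04)[:2] for u,v in k[:,0]])
        A=np.c_[2*P,np.ones(len(P))];x=np.linalg.lstsq(A,(P**2).sum(1),rcond=None)[0]
        print(x[:2],np.sqrt(x[2]+x[0]**2+x[1]**2))
for n,u,v,z in [("mark",215,263,.04),("peg",226,242,.064),("ptr",247,271,.04),("cap",236,227,.053)]: print(n,ray(c,u,v,z))
E
```

```text
mark [ 0.43038461 -0.11109438  0.04      ]
peg [ 0.47349973 -0.13553311  0.064     ]
ptr [ 0.41329511 -0.17947725  0.04      ]
cap [ 0.50615911 -0.15605593  0.053     ]
```

View pics/topcrop.png

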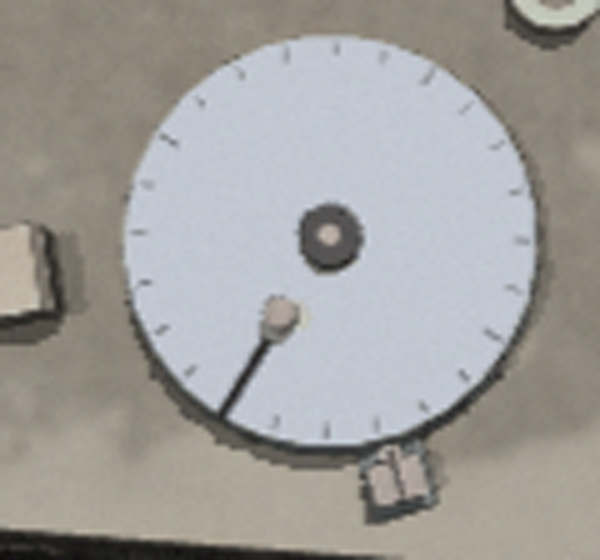

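Run:
```python
from h import *
im=cv2.imread("pics/top0.png").astype(int);c=get_calibration("top")
m=((im[...,0]-im[...,2]>8)&(im[...,0]>120)).astype(np.uint8)
m=cv2.morphologyEx(m,cv2.MORPH_OPEN,np.ones((3,3)));m=cv2.morphologyEx(m,cv2.MORPH_CLOSE,np.ones((7,7)))
cs,_=cv2.findContours(m,0,1)
for k in cs:
    if 3000<cv2.contourArea(k)<9000:
        (u,v),r=cv2.minEnclosingCircle(k);print(cv2.contourArea(k),u,v,r)
        P=np.array([ray(c,u,v,.04)[:2] for u,v in k[:,0]])
        A=np.c_[2*P,np.ones(len(P))];x=np.linalg.lstsq(A,(P**2).sum(1),rcond=None)[0]
        C=x[:2];print(C,np.sqrt(x[2]+C@C))
f=lambda u,v:(170+u/5-.4,180+v/5-.4)
cap=ray(c,*f(329,234),.053);mk=ray(c,*f(221,415),.04);pg=ray(c,*f(281,311),.064)
pt=ray(c,*f(399,470),.04)
for n,p in dict(cap=cap,mark=mk,peg=pg,ptr=pt).items():
    d=p[:2]-C;print(n,p,np.hypot(*d),np.degrees(np.arctan2(d[1],d[0])))
```

```text
5067.0 235.7041473388672 227.69723510742188 41.01937484741211
[ 0.50762554 -0.15533821] 0.08728904646553612
3567.5 441.0 175.0 46.2277946472168
[ 0.63412546 -0.60737076] 0.08050281510951958
5155.0 241.1953125 30.654296875 69.92481994628906
[ 0.95872141 -0.17760884] 0.1173982783170968
cap [ 0.50744946 -0.1547683   0.053     ] 0.45184959873000335 177.10252133586914
mark [ 0.43123829 -0.10852144  0.04      ] 0.5319882597713483 172.5381283536393
peg [ 0.47391904 -0.13511071  0.064     ] 0.48666150948165643 174.9902160803409
ptr [ 0.40781862 -0.18458609  0.04      ] 0.5509469689479669 -179.27438034430563
```

Emit:
send_rows(
  increments=[24, 38.5, 0, 0.065, 0, 24, 38.5, 0, 0.065, 0, 24, 38.5, 0, 0.065, 0, 24, 38.5, 0, 0.065, 0, 24, 38.5, 0, 0.065, 0, 24, 38.5, 0, 0.065, 0, 24, 38.5, 0, 0.065, 0, 24, 38.5, 0, 0.065, 0, 24, 38.5, 0, 0.065, 0, 24, 38.5, 0, 0.065, 0, 26, 40, 0, 0.065, 0, 0, 0, 0, 0, 0],
  newtons=20,
)

```text
t: 1.3
ee_pos: [0.4501, -0.1163, 0.2137]
eef_rot: [[0.503, 0.864, 0.001], [0.864, -0.503, 0.002], [0.002, -0.0, -1.0]]
contact_force: [-1.0, -0.8, -0.3]
grip_width: 0.011
```

Run:
```python
from h import *
s=observe();print(s["t"],s["ee_pos"],s["eef_rot"],s["joint_pos"],s["contact_force"],s["grip_width"])
for n in ("wrist","top"): cv2.imwrite(f"pics/{n}1.png",grab_frame(n))
print(get_calibration("wrist"))
```

```text
1.3 [ 0.45007392 -0.11626674  0.21367221] [[ 5.02657109e-01  8.64485374e-01  9.32376824e-04]
 [ 8.64483338e-01 -5.02657954e-01  1.88128192e-03]
 [ 2.09500733e-03 -1.39615501e-04 -9.99997796e-01]] [-0.27903496  0.14569204  1.80092911  0.00222062  1.19459419  0.2468204 ] [-1.02352002 -0.75801918 -0.27793626] 0.011494745109034261
{'fx': 303.13051109814825, 'fy': 303.13051109814825, 'cx': 255.99522785188248, 'cy': 188.88909601125735, 'R': array([[ 0.86246321, -0.50611578, -0.00200826],
       [-0.49087521, -0.83744538,  0.24026396],
       [-0.12328319, -0.20623302, -0.97070552]]), 't': array([-0.44629851,  0.09279166,  0.42069921])}
```

View pics/wrist1.png

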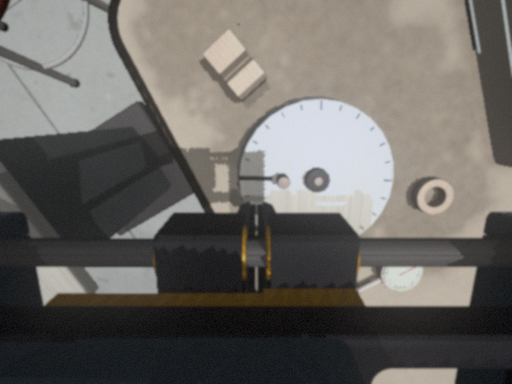

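View pics/top1.png

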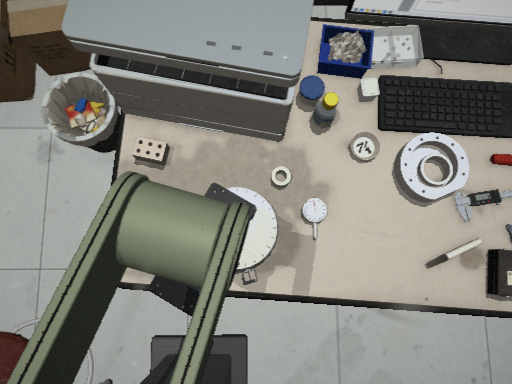

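The wrist view shows the mark's end at about (240,178), the peg at (284,181) and the cap at (317,180). The arm hides part of the disc from the top camera. I'll check these against the first measurement.

Run:
```python
from h import *
c=get_calibration("wrist")
im=cv2.imread("pics/wrist1.png");cv2.imwrite("pics/wc1.png",cv2.resize(im[80:260,200:410],None,fx=3.3,fy=3.3,interpolation=cv2.INTER_CUBIC))
C=np.array([.5076,-.1553])
for n,u,v,z in [("mark",240,178,.04),("peg",284,181,.064),("cap",317,180,.053)]:
    p=ray(c,u,v,z)[:2];d=p-C;print(n,p,np.hypot(*d),np.degrees(np.arctan2(d[1],d[0])))
b=im.astype(int);m=((b[...,0]-b[...,2]>8)&(b[...,0]>130)).astype(np.uint8);m[205:]=0
m=cv2.morphologyEx(m,cv2.MORPH_CLOSE,np.ones((7,7)))
k=max(cv2.findContours(m,0,1)[0],key=cv2.contourArea)[:,0];k=k[(k[:,1]<150)|((k[:,0]>385)&(k[:,1]<200))]
P=np.array([ray(c,u,v,.04)[:2] for u,v in k]);x=np.linalg.lstsq(np.c_[2*P,np.ones(len(P))],(P**2).sum(1),rcond=None)[0];print(len(P),x[:2],np.sqrt(x[2]+x[:2]@x[:2]))
```

```text
mark [ 0.42904579 -0.11408859] 0.08870819460228738 152.31742635852777
peg [ 0.47219687 -0.13740205] 0.03967011432459034 153.18124681238052
cap [ 0.50429631 -0.15769659] 0.004081425725609876 -144.04183448851097
218 [ 0.50477123 -0.15887164] 0.0880791166093246
```

View pics/wc1.png

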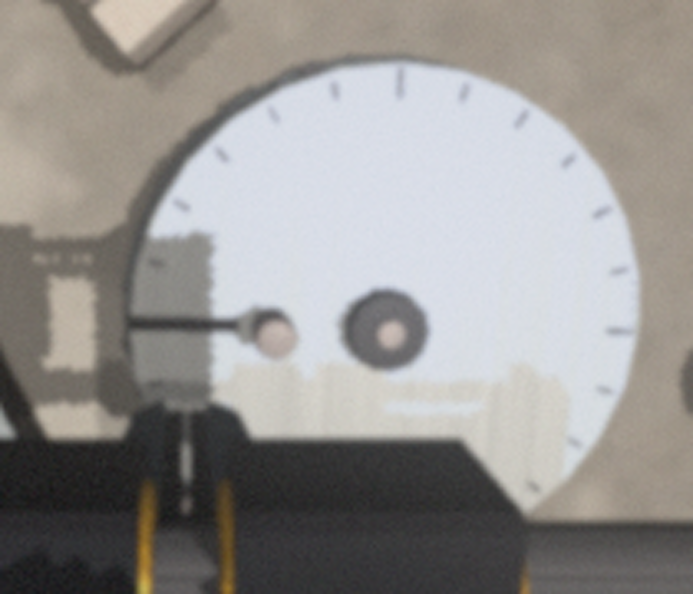

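Emit:
send_rows(
  increments=[15, -36, -20, 0.12, 0, 15, -36, -40, 0.12, 0, 14, -36, -40, 0.11, 0, 0, 0, -40, 0, 0, 0, 0, -14, 0, 0, 0, 0, 0, 0, 0, 0, 0, 0, 0, 0],
)

```text
t: 2.1
ee_pos: [0.4884, -0.2223, 0.0686]
eef_rot: [[0.185, 0.983, 0.0], [0.983, -0.185, -0.0], [-0.0, 0.0, -1.0]]
contact_force: [-0.8, -0.6, -0.1]
grip_width: 0.004
```

Run:
```python
from h import *
s=observe();print(s["t"],s["ee_pos"],s["eef_rot"][:,0],s["contact_force"])
cv2.imwrite("pics/wrist2.png",grab_frame("wrist"))
c=get_calibration("wrist");print(proj(c,[.42,-.182,.04]),proj(c,[.506,-.157,.053]))
```

```text
2.1 [ 0.48844892 -0.22231165  0.06859042] [ 1.84921060e-01  9.82753339e-01 -2.77853172e-04] [-0.84796046 -0.59300023 -0.09759948]
[144.27138432 176.22751335] [263.40511706 114.79388833]
```

View pics/wrist2.png

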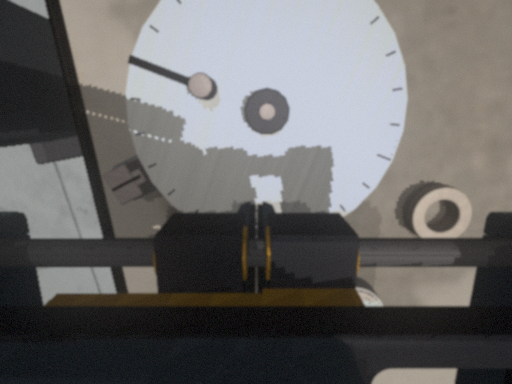

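The wrist view now shows the mark from (131,59) to (190,82), the cap at (267,112) and the pointer block around (130,180). I'll refine the pointer angle here.

Run:
```python
from h import *
c=get_calibration("wrist")
im=cv2.imread("pics/wrist2.png");cv2.imwrite("pics/wc2.png",cv2.resize(im[100:220,60:210],None,fx=5,fy=5,interpolation=cv2.INTER_CUBIC))
b=im.astype(int);m=((b[...,0]-b[...,2]>6)&(b[...,0]>110)).astype(np.uint8);m[:, :115]=0
m=cv2.morphologyEx(m,cv2.MORPH_CLOSE,np.ones((7,7)))
k=max(cv2.findContours(m,0,1)[0],key=cv2.contourArea)[:,0];k=k[((k[:,0]>370)&(k[:,1]<170)&(k[:,1]>2))|((k[:,0]<160)&(k[:,1]<85)&(k[:,1]>2))]
P=np.array([ray(c,u,v,.04)[:2] for u,v in k]);x=np.linalg.lstsq(np.c_[2*P,np.ones(len(P))],(P**2).sum(1),rcond=None)[0];print(len(P),x[:2],np.sqrt(x[2]+x[:2]@x[:2]))
for n,u,v,z in [("cap",267,112,.053),("mark",131,59,.04),("peg",201,85,.064)]: print(n,ray(c,u,v,z))
```

```text
262 [ 0.50834682 -0.15607076] 0.08881680654530179
cap [ 0.50841475 -0.15579094  0.053     ]
mark [ 0.43189989 -0.10915588  0.04      ]
peg [ 0.47457564 -0.13478195  0.064     ]
```

View pics/wc2.png

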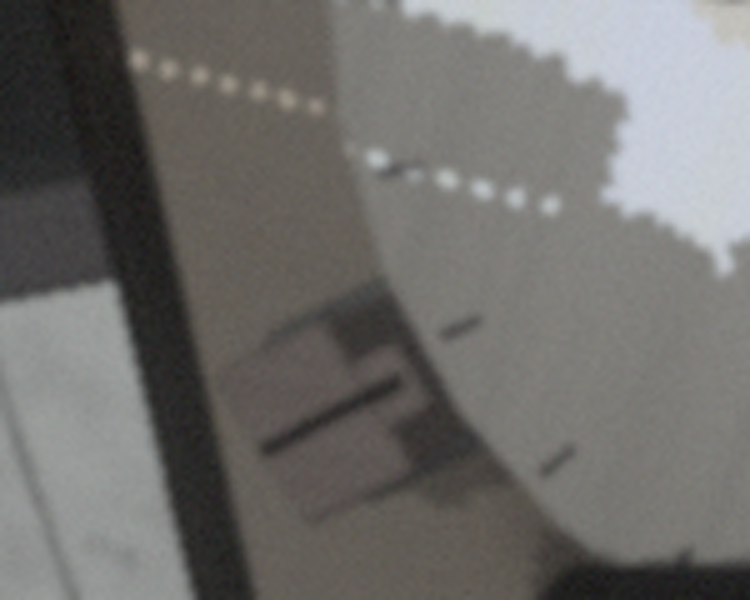

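Run:
```python
from h import *
c=get_calibration("wrist");C=np.array([.5083,-.156])
for u,v in [(112.8,189.2),(139.6,175.8),(131,59)]:
    d=ray(c,u,v,.04)[:2]-C;print(np.hypot(*d),np.degrees(np.arctan2(d[1],d[0]))%360)
```

```text
0.11601544372360592 195.38727415272743
0.09471712313618443 195.38932122171954
0.08961779270677661 148.4857891733989
```

Emit:
send_rows(
  increments=[0, 0, -22, 0, 0, 0, 0, 0, 0, 0],
)

```text
t: 2.35
ee_pos: [0.488, -0.2209, 0.046]
eef_rot: [[0.183, 0.983, -0.001], [0.983, -0.183, 0.001], [0.0, -0.001, -1.0]]
contact_force: [-1.1, 0.6, 0.3]
grip_width: 0.003
```

Emit:
send_rows(
  increments=[0, 0, -5, 0, 0],
)

```text
t: 2.45
ee_pos: [0.4898, -0.2216, 0.0428]
eef_rot: [[0.183, 0.983, 0.003], [0.983, -0.183, -0.001], [-0.001, 0.003, -1.0]]
contact_force: [0.7, -0.9, 0.9]
grip_width: 0.002
```

Emit:
send_rows(
  increments=[0, 0, -3, 0, 0],
)

```text
t: 2.55
ee_pos: [0.4901, -0.2217, 0.0402]
eef_rot: [[0.183, 0.983, 0.003], [0.983, -0.183, -0.002], [-0.001, 0.004, -1.0]]
contact_force: [-0.9, 2.5, 25.7]
grip_width: 0.009
```

Emit:
send_rows(
  increments=[0, 0, 0, 0, 0],
)

```text
t: 2.65
ee_pos: [0.4906, -0.2218, 0.0403]
eef_rot: [[0.183, 0.983, 0.004], [0.983, -0.183, -0.002], [-0.001, 0.005, -1.0]]
contact_force: [-0.6, -0.2, 5.9]
grip_width: 0.005
```

Emit:
send_rows(
  increments=[0, 0, -2, 0, 0],
)

```text
t: 2.75
ee_pos: [0.4918, -0.2222, 0.0402]
eef_rot: [[0.183, 0.983, 0.007], [0.983, -0.183, -0.003], [-0.002, 0.008, -1.0]]
contact_force: [-2.6, 3.7, 29.8]
grip_width: 0.004
```

Emit:
send_rows(
  increments=[0, 0, 0, 0, 0],
)

```text
t: 2.85
ee_pos: [0.492, -0.2222, 0.0402]
eef_rot: [[0.183, 0.983, 0.008], [0.983, -0.183, -0.003], [-0.002, 0.008, -1.0]]
contact_force: [0.1, 2.1, 17.1]
grip_width: 0.006
```

Emit:
send_rows(
  increments=[0, 0, 25, 0, 0, 0, 0, 27, 0, 0, 0, 32, 0, -0.09, 0, 0, 32, 0, -0.09, 0, 0, 32, 0, -0.09, 0, 0, 32, 0, -0.095, 0, 0, 0, 0, 0, 0, 0, 0, 0, 0, 0],
)

```text
t: 3.65
ee_pos: [0.4894, -0.0928, 0.089]
eef_rot: [[0.519, 0.854, 0.002], [0.854, -0.519, -0.001], [0.0, 0.002, -1.0]]
contact_force: [-0.1, -0.5, 0.3]
grip_width: 0.002
```

Run:
```python
from h import *
s=observe();print(s["t"],s["ee_pos"],s["eef_rot"][:,0],s["contact_force"])
cv2.imwrite("pics/wrist3.png",grab_frame("wrist"));cv2.imwrite("pics/scene3.png",grab_frame("scene"))
```

```text
3.65 [ 0.48936112 -0.09284987  0.08897182] [5.19496472e-01 8.54472580e-01 1.59785380e-04] [-0.12843429 -0.49529068  0.27037719]
```

View pics/wrist3.png

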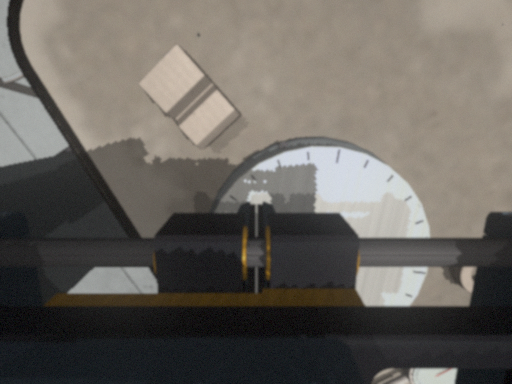

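View pics/scene3.png

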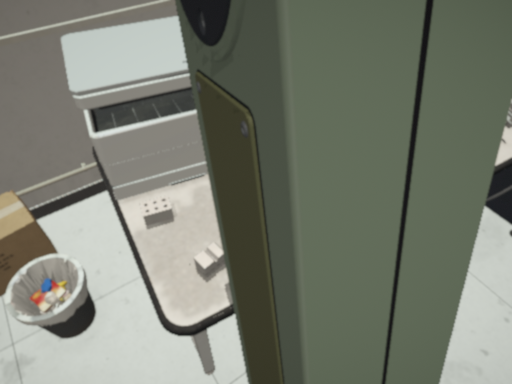

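Emit:
send_rows(
  increments=[3, -2, -20, 0, 0, 0, 0, -21, 0, 0, 0, 0, 0, 0, 0],
)

```text
t: 4.05
ee_pos: [0.49, -0.0958, 0.0452]
eef_rot: [[0.523, 0.852, -0.005], [0.852, -0.523, 0.001], [-0.002, -0.005, -1.0]]
contact_force: [-0.3, -0.2, 0.7]
grip_width: 0.002
```

Emit:
send_rows(
  increments=[-5, -8.5, 3, 0, 0, -9.5, -15.5, 0, 0, 0, -9.5, -15.5, 0, 0, 0, 0, 0, 35, 0, 0, 8, -20, 10, 0.09, 0, 10, -30, 0, 0.09, 0, 7, -30, 0, 0.09, 0, 0, -10, 0, 0.095, 0],
)

```text
t: 4.85
ee_pos: [0.4943, -0.2285, 0.0973]
eef_rot: [[0.181, 0.983, 0.004], [0.983, -0.181, -0.003], [-0.002, 0.005, -1.0]]
contact_force: [-1.4, 1.3, 0.3]
grip_width: 0.006
```

```bash
cat > track.py <<'E'
import sys
from h import *
C=np.array([.5083,-.156]);PA=195.4
def meas(im,c):
    # dark radial line at r 60..86 on plane .04
    g=cv2.GaussianBlur(cv2.cvtColor(im,cv2.COLOR_BGR2GRAY),(3,3),0).astype(float)
    best=[]
    for a in np.arange(0,360,1.):
        vals=[];ok=True
        for r in np.arange(.055,.082,.003):
            ca=np.radians(a);p=proj(c,[C[0]+r*np.cos(ca),C[1]+r*np.sin(ca),.04])
            u,v=p.round().astype(int)
            if not(2<=u<510 and 2<=v<205): ok=False;break
            n=np.array([-np.sin(ca),np.cos(ca)])*.009
            q=[proj(c,[C[0]+r*np.cos(ca)+s*n[0],C[1]+r*np.sin(ca)+s*n[1],.04]).round().astype(int) for s in(-1,1)]
            if any(not(0<=x[0]<512 and 0<=x[1]<384) for x in q): ok=False;break
            vals.append(min(g[x[1],x[0]] for x in q)-g[v,u])
        if ok: best.append((np.min(np.sort(vals)[1:]),a))
    if not best: return None,0
    best.sort(reverse=True); s0=best[0][0]
    grp=[(s,a) for s,a in best[:6] if abs(a-best[0][1])<5 and s>.4*s0]
    return sum(s*a for s,a in grp)/sum(s for s,a in grp),s0
if __name__=="__main__":
    tag=sys.argv[1];n=int(sys.argv[2])
    for i in range(n):
        s=observe();c=get_calibration("wrist");im=grab_frame("wrist");a,sc=meas(im,c)
        print(round(s["t"],3),"wheel deg mod", None if a is None else round((a-PA)%360,1),round(sc,1),s["ee_pos"].round(4),s["contact_force"].round(1))
        if i%4==0: cv2.imwrite(f"pics/{tag}_{i}.png",im)
E
python3 track.py a 6
```

```text
4.85 wheel deg mod 147.0 124.0 [ 0.4943 -0.2285  0.0973] [-1.4  1.3  0.3]
4.9 wheel deg mod 161.3 124.0 [ 0.4937 -0.2288  0.097 ] [ 0.7 -0.3  0.4]
4.95 wheel deg mod 176.0 122.0 [ 0.4932 -0.2271  0.0967] [-0.1  0.3  0.7]
5.0 wheel deg mod 190.2 123.0 [ 0.4927 -0.2258  0.0963] [0.  0.4 0.7]
5.05 wheel deg mod 204.2 122.0 [ 0.4926 -0.225   0.0961] [-0.1  0.5  1.2]Traceback (most recent call last):
  File "track.py", line 26, in <module>
    s=observe();c=get_calibration("wrist");im=grab_frame("wrist");a,sc=meas(im,c)
                                                                       ~~~~^^^^^^
  File "track.py", line 22, in meas
    return sum(s*a for s,a in grp)/sum(s for s,a in grp),s0
           ~~~~~~~~~~~~~~~~~~~~~~~^~~~~~~~~~~~~~~~~~~~~~
ZeroDivisionError: division by zero
```

```bash
sed -i 's/    if not best: return None,0/    if not best or max(best)[0]<25: return None,0/' track.py; python3 track.py b 32 | awk '{print $1,$5,$6}' | paste -sd';'
```

```text
5.15 None 0;5.2 None 0;5.25 None 0;5.3 None 0;5.35 286.6 128.0;5.4 299.9 130.0;5.45 313.0 131.0;5.5 326.1 61.0;5.55 339.0 71.0;5.6 352.0 66.0;5.65 4.9 71.0;5.7 17.6 74.0;5.75 30.2 76.0;5.8 None 0;5.85 None 0;5.9 None 0;5.95 None 0;6.0 93.4 46.0;6.05 105.5 57.0;6.1 118.0 112.0;6.15 130.1 125.0;6.2 142.1 121.0;6.25 154.2 122.0;6.3 166.2 120.0;6.35 178.0 123.0;6.4 189.4 123.0;6.45 201.2 121.0;6.5 211.6 102.0;6.55 None 0;6.6 None 0;6.65 None 0;6.7 None 0
```

Emit:
send_rows(
  increments=[0, 0, -15, 0, 0, 0, 0, -15, 0, 0, 0, 0, -10, 0, 0, 0, 0, -5, 0, 0, 0, 0, 0, 0, 0, 0, 0, 0, 0, 0, 0, 0, 0, 0, 0, 0, 0, 0, 0, 0, 0, 0, 0, 0, 0],
)

```text
t: 7.65
ee_pos: [0.4931, -0.2247, 0.0506]
eef_rot: [[0.183, 0.983, 0.001], [0.983, -0.183, -0.0], [-0.0, 0.001, -1.0]]
contact_force: [0.2, -0.2, 0.2]
grip_width: 0.001
```

```bash
python3 track.py c 30 >c.txt; head -1 c.txt; awk '{print $1,$5,$6}' c.txt| paste -sd';'; tail -1 c.txt
```

```text
7.65 wheel deg mod None 0 [ 0.4931 -0.2247  0.0506] [ 0.2 -0.2  0.2]
7.65 None 0;7.7 None 0;7.75 113.1 61.0;7.8 123.0 57.0;7.85 132.2 53.0;7.9 141.9 125.0;7.95 151.1 123.0;8.0 160.6 123.0;8.05 169.9 123.0;8.1 179.0 120.0;8.15 188.0 121.0;8.2 None 0;8.25 None 0;8.3 None 0;8.35 None 0;8.4 None 0;8.45 None 0;8.5 None 0;8.55 None 0;8.6 None 0;8.65 None 0;8.7 None 0;8.75 None 0;8.8 299.1 129.0;8.85 307.2 129.0;8.9 315.2 131.0;8.95 322.7 122.0;9.0 331.5 63.0;9.05 339.0 67.0;9.1 346.6 71.0
9.1 wheel deg mod 346.6 71.0 [ 0.4929 -0.2246  0.0502] [-0.8  0.6 -0.3]
```

```bash
cat > fit.py <<'E'
import numpy as np,sys
from scipy.optimize import least_squares
D=[(4.85,507),(4.9,521.3),(4.95,536),(5,550.2),(5.05,564.2),(5.35,646.6),(5.4,659.9),(5.45,673),(5.65,724.9),(5.7,737.6),(6.1,838),(6.15,850.1),(6.2,862.1),(6.25,874.2),(6.3,886.2),(6.35,898),(6.4,909.4)]
D+=[(7.75,1193.1),(7.9,1221.9),(7.95,1231.1),(8,1240.6),(8.05,1249.9),(8.1,1259),(8.8,1379.1),(8.85,1387.2),(8.9,1395.2),(9.05,1419),(9.1,1426.6)]
D+=eval(sys.argv[1]) if len(sys.argv)>1 else []
t,y=np.array(D,float).T
def m(p,t): # theta, omega, tau, dry
    s=t-4.85;e=1-np.exp(-s/p[2]);return p[0]+(p[1]+p[3]*p[2])*p[2]*e-p[3]*p[2]*s
for fix in(0,1):
    r=least_squares(lambda p:np.r_[m(np.r_[p[:3],p[3]*fix],t)-y],[507,290,7,1.],loss="soft_l1");p=r.x.copy();p[3]*=fix
    print("p",p.round(3),"res",(m(p,t)-y)[-8:].round(1))
    tt=np.arange(9,25,.005);th=m(p,tt);om=np.gradient(th,tt)
    for k in(1800,2160):
        i=np.argmax(th>k);print(k,"t",tt[i].round(3),"deg/s",om[i].round(1))
E
python3 fit.py
```

```text
p [506.823 289.807   6.92    0.   ] res [-0.4 -0.6 -0.6 -0.   0.   0.1  0.3  0.6]
1800 t 12.015 deg/s 102.9
2160 t 16.885 deg/s 50.9
p [507.109 288.489   8.409   5.573] res [-0.1 -0.2 -0.2 -0.1 -0.1 -0.  -0.1  0.1]
1800 t 12.14 deg/s 94.1
2160 t 9.0 deg/s 157.8
```

Emit:
send_rows(
  increments=[0, 0, 6, 0, 0, 0, 0, 0, 0, 0, 0, 0, -6, 0, 0],
)

```text
t: 9.45
ee_pos: [0.4937, -0.225, 0.051]
eef_rot: [[0.183, 0.983, 0.003], [0.983, -0.183, -0.001], [-0.001, 0.003, -1.0]]
contact_force: [-0.4, -0.5, -0.4]
grip_width: 0.005
```

```bash
python3 track.py d 3
```

```text
9.45 wheel deg mod None 0 [ 0.4937 -0.225   0.051 ] [-0.4 -0.5 -0.4]
9.5 wheel deg mod None 0 [ 0.4926 -0.2245  0.0495] [-0.8  0.7 -0.3]
9.55 wheel deg mod None 0 [ 0.4923 -0.2243  0.0494] [ 0.4 -1.  -0.1]
```

Emit:
send_rows(
  increments=[0, 0, -6.5, 0, 0],
)

```text
t: 9.7
ee_pos: [0.4934, -0.2248, 0.0439]
eef_rot: [[0.183, 0.983, 0.001], [0.983, -0.183, -0.001], [-0.0, 0.001, -1.0]]
contact_force: [-0.7, -0.5, -0.0]
grip_width: 0.009
```

```bash
python3 track.py e 18
```

```text
9.7 wheel deg mod None 0 [ 0.4934 -0.2248  0.0439] [-0.7 -0.5 -0. ]
9.75 wheel deg mod None 0 [ 0.4924 -0.2244  0.0425] [-0.8  0.4 -1.1]
9.8 wheel deg mod None 0 [ 0.4922 -0.2243  0.0427] [ 0.5 -0.6 -1. ]
9.85 wheel deg mod None 0 [ 0.4924 -0.2244  0.043 ] [-1.2  0.3  0.5]
9.9 wheel deg mod None 0 [ 0.4927 -0.2245  0.0433] [0.1 0.7 0.4]
9.95 wheel deg mod 112.6 64.0 [ 0.4928 -0.2246  0.0435] [-0.2 -0.3 -0.1]
10.0 wheel deg mod 119.6 61.0 [ 0.4929 -0.2246  0.0437] [-0.4  0.1 -0.6]
10.05 wheel deg mod 126.3 61.0 [ 0.493  -0.2246  0.0438] [-0.6 -0.1  0.2]
10.1 wheel deg mod 133.6 53.0 [ 0.493  -0.2246  0.0438] [ 1.1 -0.6  0.9]
10.15 wheel deg mod 140.3 124.0 [ 0.4929 -0.2246  0.0438] [ 0.3 -1.3  0.1]
10.2 wheel deg mod 147.1 123.0 [ 0.4929 -0.2246  0.0438] [-0.5  0.7  0.3]
10.25 wheel deg mod 154.0 123.0 [ 0.4929 -0.2246  0.0438] [-0.8 -0.3  0.2]
10.3 wheel deg mod 160.6 121.0 [ 0.4929 -0.2246  0.0438] [ 0.2 -0.1  0.7]
10.35 wheel deg mod 167.2 122.0 [ 0.4929 -0.2246  0.0438] [0.4 0.4 0. ]
10.4 wheel deg mod 174.0 121.0 [ 0.4929 -0.2246  0.0438] [-1.   0.8  0.2]
10.45 wheel deg mod 180.2 121.0 [ 0.4929 -0.2246  0.0438] [ 0.7 -0.3  0.3]
10.5 wheel deg mod 186.9 119.0 [ 0.4929 -0.2246  0.0438] [0.2 0.3 0.4]
10.55 wheel deg mod None 0 [ 0.4929 -0.2246  0.0437] [-0.2  0.5  0.5]
```

```bash
python3 fit.py "[(9.95,1552.6),(10,1559.6),(10.05,1566.3),(10.1,1573.6),(10.15,1580.3),(10.2,1587.1),(10.25,1594),(10.3,1600.6),(10.35,1607.2),(10.4,1614),(10.45,1620.2)]"
```

```text
p [506.928 289.539   6.946   0.   ] res [-0.   0.1 -0.  -0.2 -0.2 -0.2 -0.5 -0.2]
1800 t 12.005 deg/s 103.4
2160 t 16.84 deg/s 51.5
p [ 5.06888e+02  2.89675e+02  6.87800e+00 -2.80000e-01] res [-0.   0.1 -0.  -0.2 -0.2 -0.2 -0.5 -0.2]
1800 t 12.005 deg/s 103.6
2160 t 16.79 deg/s 52.6
```

Emit:
send_rows(
  increments=[0, 0, 0, 0, 0, 0, 0, 0, 0, 0, 0, 0, 0, 0, 0, 0, 0, 0, 0, 0, 0, 0, 0, 0, 0, 0, 0, 0, 0, 0, 0, 0, 0, 0, 0, 0, 0, 0, 0, 0, 0, 0, 0, 0, 0, 0, 0, 0, 0, 0, 0, 0, 0, 0, 0, 0, 0, 0, 0, 0],
)

```text
t: 11.8
ee_pos: [0.4929, -0.2246, 0.0437]
eef_rot: [[0.183, 0.983, 0.0], [0.983, -0.183, -0.0], [-0.0, 0.0, -1.0]]
contact_force: [0.1, 0.4, 0.8]
grip_width: 0.005
```

```bash
python3 track.py f 20 | awk '{print $1,$5,$6}' | paste -sd';'
```

```text
11.8 337.9 67.0;11.85 343.1 69.0;11.9 348.1 69.0;11.95 353.2 69.0;12.0 358.2 72.0;12.05 3.6 73.0;12.1 8.3 74.0;12.15 13.9 74.0;12.2 18.1 72.0;12.25 None 0;12.3 None 0;12.35 None 0;12.4 None 0;12.45 None 0;12.5 None 0;12.55 None 0;12.6 None 0;12.65 None 0;12.7 None 0;12.75 None 0
```

Emit:
send_rows(
  increments=[0, 0, 0, 0, 0, 0, 0, 0, 0, 0, 0, 0, 0, 0, 0, 0, 0, 0, 0, 0, 0, 0, 0, 0, 0, 0, 0, 0, 0, 0, 0, 0, 0, 0, 0, 0, 0, 0, 0, 0, 0, 0, 0, 0, 0, 0, 0, 0, 0, 0],
)

```text
t: 13.8
ee_pos: [0.4929, -0.2246, 0.0437]
eef_rot: [[0.183, 0.983, 0.0], [0.983, -0.183, 0.0], [0.0, 0.0, -1.0]]
contact_force: [-0.8, 0.6, -0.1]
grip_width: 0.003
```

```bash
python3 track.py g 14 | awk '{print $1,$5,$6}' | paste -sd';'
```

```text
13.8 162.3 122.0;13.85 166.2 122.0;13.9 170.3 121.0;13.95 174.2 120.0;14.0 178.1 121.0;14.05 182.0 120.0;14.1 185.9 120.0;14.15 189.4 119.0;14.2 None 0;14.25 None 0;14.3 None 0;14.35 None 0;14.4 None 0;14.45 None 0
```

Emit:
send_rows(
  increments=[0, 0, 0, 0, 0, 0, 0, 0, 0, 0, 0, 0, 0, 0, 0, 0, 0, 0, 0, 0, 0, 0, 0, 0, 0, 0, 0, 0, 0, 0, 0, 0, 0, 0, 0, 0, 0, 0, 0, 0, 0, 0, 0, 0, 0, 0, 0, 0, 0, 0, 0, 0, 0, 0, 0, 0, 0, 0, 0, 0],
)

```text
t: 15.7
ee_pos: [0.4928, -0.2246, 0.0437]
eef_rot: [[0.183, 0.983, 0.0], [0.983, -0.183, 0.0], [0.0, 0.0, -1.0]]
contact_force: [-0.7, 0.3, 0.5]
grip_width: 0.005
```

```bash
python3 track.py h 10 | awk '{print $1,$5,$6,$7,$8,$9,$10}'
```

```text
15.7 None 0 [ 0.4928 -0.2246 0.0437]
15.75 297.6 90.0 [ 0.4929 -0.2246 0.0437]
15.8 299.1 129.0 [ 0.4929 -0.2246 0.0437]
15.85 302.0 129.0 [ 0.4929 -0.2246 0.0437]
15.9 304.9 128.0 [ 0.4929 -0.2246 0.0437]
15.95 307.8 129.0 [ 0.4929 -0.2246 0.0437]
16.0 310.3 129.0 [ 0.4929 -0.2246 0.0437]
16.05 313.2 131.0 [ 0.4929 -0.2246 0.0437]
16.1 316.1 132.0 [ 0.4929 -0.2246 0.0437]
16.15 319.0 130.0 [ 0.4929 -0.2246 0.0437]
```

```bash
ls -t pics | head -3
```

```text
h_8.png
h_4.png
h_0.png
```

View pics/h_8.png

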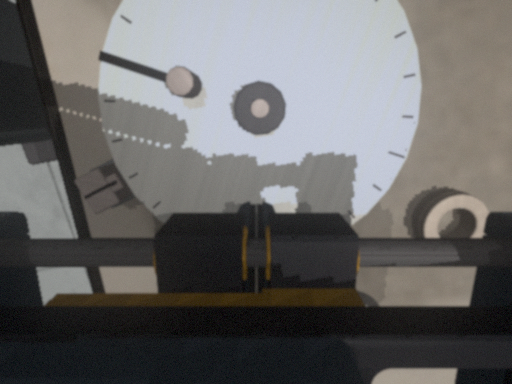

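The frame at t=16.10 shows the mark from (101,56) to (168,78), approaching the pointer line near (100,188). I'll refit the timing.

```bash
python3 fit.py "[(9.95,1552.6),(10.05,1566.3),(10.15,1580.3),(10.25,1594),(10.35,1607.2),(10.45,1620.2),(11.9,1788.1),(12.,1798.2),(12.1,1808.3),(13.8,1962.3),(13.9,1970.3),(14,1978.1),(14.1,1985.9),(15.85,2102),(15.9,2104.9),(15.95,2107.8),(16,2110.3),(16.05,2113.2),(16.1,2116.1),(16.15,2119)]"
python3 - <<'E'
from h import *
c=get_calibration("wrist");a=np.radians(195.4)
for r in(.095,.116):print(proj(c,[.5083+r*np.cos(a),-.156+r*np.sin(a),.04]))
E
```

```text
p [506.579 290.189   6.899   0.   ] res [-1.1  0.1  0.2  0.2  0.6  0.5  0.5  0.4]
1800 t 12.02 deg/s 102.6
2160 t 16.91 deg/s 50.5
p [5.06979e+02 2.89379e+02 7.04200e+00 4.06000e-01] res [-0.7 -0.1 -0.1 -0.1  0.3  0.2  0.2  0.1]
1800 t 12.015 deg/s 102.8
2160 t 16.93 deg/s 49.7
[116.13060309 181.6396665 ]
[ 86.34315447 196.56302052]
```

Emit:
send_rows(
  increments=[0, 0, 0, 0, 0, 0, 0, 0, 0, 0, 0, 0, 0, 0, 0, 0, 0, 0, 0, 0, 0, 0, 0, 0, 0, 0, 0, 0, 0, 0, 0, 0, -6, 0, 0, 0, 0, 0, 0, 0],
)

```text
t: 17.0
ee_pos: [0.4956, -0.2255, 0.0402]
eef_rot: [[0.183, 0.983, 0.006], [0.983, -0.183, -0.002], [-0.001, 0.007, -1.0]]
contact_force: [0.3, 1.0, 13.7]
grip_width: 0.007
```

```bash
python3 track.py i 3
```

```text
17.0 wheel deg mod 358.1 73.0 [ 0.4956 -0.2255  0.0402] [ 0.3  1.  13.7]
17.05 wheel deg mod 358.1 72.0 [ 0.4955 -0.2255  0.0402] [ 0.1  1.3 13.4]
17.1 wheel deg mod 358.1 72.0 [ 0.4956 -0.2255  0.0403] [ 0.2  1.1 14.4]
```

View pics/i_0.png

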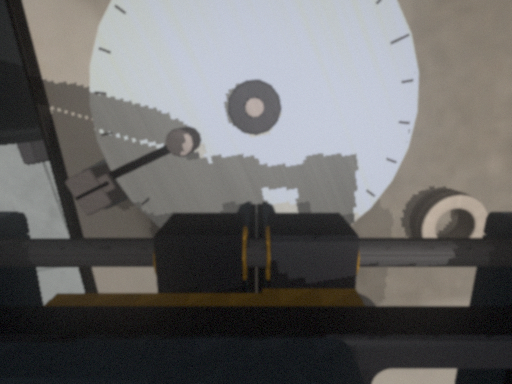

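The mark, from (168,148) to (112,177), lines up with the pointer's groove at (107,183) to (77,197). The disc is at rest and held with about 14 N.

```bash
python3 -c "
from rig import *
print(sign_off())"
```

```text
the job is handed in; nothing more can be done
None
```

The check is done and handed in. The disc ran freely, and the fingertip stopped it with the mark at the pointer and is still holding it there. `sign_off` gives no verdict, so this rests on my own measurements.

- **Flick:** I pushed the peg anticlockwise with the shut fingers. The disc left at about 5 rad/s and coasted untouched for several passes of the pointer. From the camera track its speed fell to 1/e in about 7 s, with almost no dry friction.
- **Brake:** I timed the press for the arrival at six whole turns (wheel about 37.7 rad), when the disc was turning at about 0.9 rad/s. The fingertip came down on the flat face about 70 mm from the spindle, clear of the peg.
- **Last checks:** Three frames 0.05 s apart gave the same wheel angle, about 1.9° short of the pointer. That is roughly 3 mm at the rim, within the 10 mm allowed. The press was steady at 13 to 14 N, and the run took about 17 s of the 54 s.
- **Disagreements:** The top and wrist cameras differed by 1 to 4 mm on the disc centre and about 1° on the pointer direction. I used the close wrist view. An early coast fit suggested noticeable dry friction, but later data ruled that out.
- **Not checked:** I did not measure the bystanders again at the end. The fingers stayed above or well clear of them throughout.

Before the flick I pressed lightly on the resting disc once to find its height and how stiffly the arm pushes.

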